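# Take one slide-carrier plate from the magazine and set it on the locating stage

## Robot

A 7-joint arm with a two-finger parallel gripper is mounted at the origin on a cart in front of the work surface, level with it; the furniture and walls round the work are solid. World frame = base frame: x ahead of the robot, y to its left, z up, the work surface at z = 0. Lengths are in m, angles in rad, forces in N, time in s.
With the tool pointing down it reaches from about 0.425 to 0.925 m from the base axis. Payload 6.8 kg.
Tool frame: the origin (TCP) lies midway between the tips of the shut fingers; the grasp point (between the pads) lies 19 mm behind it; z points along the fingers, y is the line along which they close (so a half turn about z gives the same grasp; the last joint's range is limited). The gripper opens to 85 mm and grips with 20 to 120 N. Pads are 22 mm wide; open, the fingers measure 114 mm over their backs; the gripper's body (76 mm by 85 mm) begins 54 mm behind the grasp point. The pads swing forward as they close: fully open they stand 13 mm farther back than shut.
Start: joints at [-1.274, 0.477, 0.022, 1.555, -0.011, 1.109, -0.083], TCP at [0.266, 0.62, 0.231] pointing down, gripper open.
Joint ranges: [-2.96, 2.96], [-0.34, 2.1], [-1.41, 1.46], [0.24, 2.44], [-1.37, 4.51], [0.17, 1.92], [-2.96, 2.96]. Speed limits (rad/s): [2.39, 2.39, 3.14, 3.14, 3.14, 3.14, 3.14].

## Interface

Orientations are given as a rotation vector (axis times angle).
In Python, from bench import r gives the robot as it stands. The module is installed in compiled form; this text tells all that it offers.
- The arm moves only by the tool apply_moves, never from a script. Its argument "rows" is a list of rows, each a list of 6 numbers: the shift along the tool's x, y, z scaled (see below), then the turn, a rotation vector about the tool's x, y, z scaled (see below). A call has 1 to 5 rows; each row is the pose to reach, as a shift and turn from the pose commanded when the call began, along the tool's axes at that moment; what a row does not reach only later rows make up. The controller multiplies each number of a shift by 0.25 m and each number of a turn by 90 degrees. A row lasts 1/8 s, in which the tool goes at most 62.5 mm and 10.7 degrees, less where a joint would pass 70% of its speed; a pose out of reach is approached as far as the arm can. A call with a number of a shift or a turn outside -1 to 1 is refused whole. A call with a gripper value outside its range is refused whole. "claw" is the opening, from 0 (shut) to 1 (fully open), set as the call begins (left out, the last holds). The fingers move at their own pace and stop on an object; "newtons" is the grip in N (left out, the last holds). Time passes only in rows, so rows that repeat a pose let the fingers close. It gives the time, the measured TCP pose, the force, the opening and the grip force at its end, in the units of the state.
- r.get_obs(): the state, without advancing time (a new reading comes with each control period).
- r.grab_frame(name): name is "side" or "top"; returns a dict with "pixels" (384x512x3 uint8, red, green, blue), "intrinsics" (3x3 intrinsics, pixels), "dist" ([k1, k2, p1, p2, k3] as OpenCV has them; the pictures are not rectified), "eye" and "attitude" of the camera in the world. Camera axes: x right, y up, looking along -z (the intrinsics and any distortion apply to the point x, -y, -z); pixel columns grow to the right and rows downward; lengths in m; the calibration is good to about 2 mm. A picture is of the moment at which its call begins. There is no depth.
- r.hand_in(): hands the job in; it is judged then, once.
Trained networks look in a picture, given as the dict that the camera call returned (one of the last four; its "shot" number tells which), for a name from the list of things; names that differ only in an ending like _2 or _b are one class to them, and where a whole thing is asked for, a point or a joint stands for the part that bears it (a point fixed in the world has none). Each returns a list of dicts, best first, with "conf" (0 to 1); they miss things now and then, are a little off and sometimes report something else, mostly with a low value. They report only what shows in the picture. A call takes as long as a camera call. They do not tell look-alikes from the thing itself.
- r.search_frame(picture, thing): "rect" ([left, top, width, height] in pixels, round what is visible of it).
- r.outline_of(picture, thing): "pixels" (384x512 bool, what is visible of it) and "rect" ([left, top, width, height] in pixels, round what is visible of it).
- r.landmark_of(picture, thing): "point" ([column, row] in pixels: a listed point, or the origin of a listed thing).
The state is a dict: "clock": time; "joints": joint angles; "qvel": joint speeds; "tau": joint torques, N m; "tcp_pos": TCP position; "orientation": TCP orientation; "contact_force": force on the tool from outside, world axes, zero at the start; "moment": the same for the moment, N m; "grip_width": finger opening in m; "gripper_force": force on a finger pad.
Only numpy, scipy, OpenCV 4.12 (cv2) and the standard library are available. Lean on these libraries where they do the work, as an engineer would, in place of code of your own. Each camera call takes 0.05 s, during which the arm holds its last target. There are 200 camera calls.

## Task

Take just the top plate out of the plate magazine: press on it lightly and slide it out over the low front lip until it sticks out far enough to be gripped, leaving the two plates below it inside. Lay it flat on the stage with its long side against the two side pins and its end against the end pin, then let go. Leave the other things on the bench alone.

Things in the scene. Friction and masses are not known exactly. Their poses are not given: they have to be found in the camera images.
- magazine: Grey plastic plate magazine, fixed, 71 (x) x 143 (y) x 52 (z) mm, three plates stacked flat in it. Origin: centre of its underside, on the bench; its open front looks to its -y. Floor at 24 mm, inside 61 x 133 mm. Side and back walls (5 mm) rise to 52 mm, 10 mm above the stack's top (42 mm): with a 1.5 mm gap at the sides the plates cannot be gripped inside it.
- lip (a point): Middle of the top edge of the magazine's front lip, 34.5 mm above the bench, at y = -71.5 mm of the magazine (lip's outer face; 5 mm thick). The lip holds back the two lower plates; the top plate (underside at 36 mm) slides out over it to -y of the magazine. Axes as the magazine's.
- plate_top: Top plate, the one to move: flat aluminium slide carrier 58 (x) x 130 (y) x 6 (z) mm, 0.1 to 0.16 kg, two faint slide recesses in its smooth top. Origin: centre of its underside. Starts with the magazine's axes. Finger pads set down slowly (under 10 mm/s) and pressed on it with 8 to 15 N drag it along; over 45 N, even as a knock, mars it. It stays level until its middle (65 mm from its end) passes the lip.
- plate_mid: The middle plate, the same as plate_top, under it; to stay in the magazine. Origin: centre of its underside.
- plate_low: The lowest plate, the same, on the magazine floor; to stay there. Origin: centre of its underside.
- stage: Grey locating stage, fixed, with three steel dowel pins. Origin: on the bench under the home plate's centre. Level top 24 mm up, x -22 to 22, y -60 to 80 mm (a foot below 6 mm height is 58 mm wide, y -65 to 85), so the plate overhangs it 7 mm on each long side. Home: plate centre at x = y = 0, underside at 24 mm, length along y either way round, touching all three pins.
- side_pin_a (a point): Axis of one side pin at the stage's top: x = -33, y = -8, z = 24 mm of the stage. 8 mm diameter, standing 12 mm above the top, on an ear 18 mm wide (y) that reaches to x = -42 mm, level with the top. The plate's long side goes against the +x side of both side pins. Axes as the stage's.
- side_pin_b (a point): Axis of the other side pin, the same: x = -33, y = 48, z = 24 mm of the stage.
- end_pin (a point): Axis of the end pin at the stage's top: x = 0, y = 69, z = 24 mm of the stage. 8 mm diameter, 12 mm high. The plate's end goes against its -y side.
- slide_case: White closed slide box, 92 x 125 x 40 mm, loose on the bench; bystander. Origin: centre of its underside.
- swab_carton: Small carton, 62 x 89 x 75 mm, loose on the bench; bystander. Origin: centre of its underside.
- tub: Small white open tub, 90 x 72 x 50 mm, loose on the bench; bystander. Origin: centre of its underside.
Mind the look-alikes: they are no part of the job. Leave any yellow look-alike of the plate_top alone.

How it is judged:
On the way:
1. the top plate has been slid at least 30 mm forward, out over the magazine's lip, without being lifted (y of plate_top in the frame of magazine below -0.03 m and z of plate_top in the frame of magazine below 0.045 m and horizontal distance between plate_top and magazine below 0.09 m), for 0.1 s.
At the end, for the whole second after the job is handed in: The top plate lies flat and at rest on the stage against all three pins: its centre within 2.5 mm of home in x, y and height, within 0.04 rad of square and of level; the other two plates are still in the magazine, moved less than 6 mm (x of plate_top in the frame of stage between -0.0025 and 0.0025 m and y of plate_top in the frame of stage between -0.0025 and 0.0025 m and z of plate_top in the frame of stage between 0.0215 and 0.0265 m and angle between the y axis of plate_top and the y axis of stage, either way round below 0.04 rad and angle between the z axis of plate_top and the z axis of stage, either way round below 0.04 rad and linear speed of plate_top below 0.01 m/s and distance of each of plate_mid, plate_low from where it was at the start of the episode below 0.006 m); the robot touches nothing.
It fails at once if the top plate is pressed on the plate below with more than 45 N (contact force between plate_top and plate_mid above 45 N).
It fails at once if a lower plate leaves the magazine (moves more than 15 mm) (distance of any of plate_mid, plate_low from where it was at the start of the episode above 0.015 m).
It fails at once if a bystander (slide box, carton or tub) is moved more than 20 mm (distance of any of slide_case, swab_carton, tub from where it was at the start of the episode above 0.02 m).
It also fails if it takes over 72 s, if anything falls off the work surface, if the arm or the gripper's body presses on something with over 40 N, if the wrist force passes 120 N, or if a joint passes its speed limit or range.

## Working session

There is one attempt and no reset: what is moved stays moved. The work goes in short steps, Python scripts to look and compute and a tool call to move; the robot and the scene stay as the last step left them, time stands still between calls to the robot, and variables do not carry over. Pictures are saved under pics/ and viewed, at most 10 in all, crops included, and the job is handed in when it is done.

Besides the shell and the picture viewer there is one more tool, called after "Emit:" by a JSON object that holds its "method" and its "body". apply_moves: Moves the arm, as the interface text tells. Its arguments: {"type":"object","properties":{"rows":{"type":"array","items":{"type":"array","items":{"type":"number"}}},"claw":{"type":"number"},"newtons":{"type":"number"}},"required":["rows"]}

```bash
mkdir -p pics; cat > h.py <<'E'
import numpy as np, cv2
from scipy.spatial.transform import Rotation as R
from bench import r
def cam(p):
    a=np.array(p['attitude'],float)
    M=a if a.shape==(3,3) else (R.from_rotvec(a).as_matrix() if a.size==3 else R.from_quat(a).as_matrix())
    return np.array(p['eye'],float),M,np.array(p['intrinsics'],float),np.array(p['dist'],float)
def ray(p,uv):
    e,M,K,d=cam(p)
    x,y=cv2.undistortPoints(np.array([[uv]],float),K,d)[0,0]
    return e,M@np.array([x,-y,-1.])
def at(p,uv,z):
    e,v=ray(p,uv); return e+v*(z-e[2])/v[2]
def proj(p,X):
    e,M,K,d=cam(p); c=(np.atleast_2d(X)-e)@M; c=c*[1,-1,-1]
    return cv2.projectPoints(c.reshape(-1,1,3),np.zeros(3),np.zeros(3),K,d)[0][:,0]
E
python3 - <<'E'
from h import *
print(r.get_obs())
for n in('top','side'):
    p=r.grab_frame(n); cv2.imwrite(f'pics/{n}0.png',p['pixels'][...,::-1])
    print(n,p['eye'],p['attitude'],p['intrinsics'],p['dist'])
    for t,z in dict(magazine=0,lip=.0345,plate_top=.036,stage=0,side_pin_a=.024,side_pin_b=.024,end_pin=.024,slide_case=0,swab_carton=0,tub=0).items():
        for q in r.landmark_of(p,t)[:3]: print(t,round(q['conf'],2),np.round(q['point'],1),np.round(at(p,q['point'],z),4))
E
```

```text
{'clock': 0.0, 'joints': array([-1.27410568,  0.4778343 ,  0.02231568,  1.55646967, -0.01148616,
        1.10929718, -0.08311747]), 'qvel': array([ 0.00027069,  0.00115169, -0.00123172, -0.00234871,  0.00117173,
        0.00134756,  0.0007889 ]), 'tau': array([-8.07819997e-04, -5.96451831e+01,  1.60785321e+00, -2.81196105e+01,
        1.25175482e-02,  9.51970374e-03,  2.03304995e-05]), 'tcp_pos': array([0.26559962, 0.61989248, 0.23029464]), 'orientation': array([-6.31415042e-01, -3.07724241e+00,  2.93016085e-03]), 'contact_force': array([-0.88405936, -0.47695828,  0.79802411]), 'moment': array([-0.01298517, -0.01225206,  0.03265351]), 'gripper_force': 0.0, 'grip_width': 0.08547065052056746}
top [ 0.25547378 -0.01624236  1.55108025] [ 0.15649843 -0.16316273 -1.64062418] [[481.00810781   0.         257.88965798]
 [  0.         481.00810781 192.93316993]
 [  0.           0.           1.        ]] [-0.17359822  0.          0.          0.          0.        ]
magazine 0.82 [314.6 219.6] [ 0.4691 -0.2126  0.    ]
magazine 0.71 [313.6 216.8] [ 0.4785 -0.2103  0.    ]
lip 0.81 [337.1 215.6] 
[... 1004 characters left out ...]
 0.481  -0.2751  0.0345]
plate_top 0.91 [237.4 241.6] [ 0.4701 -0.2136  0.036 ]
plate_top 0.86 [248.7 314.7] [ 0.4705 -0.4934  0.036 ]
plate_top 0.7 [237.4 252.9] [ 0.4651 -0.2636  0.036 ]
stage 0.8 [225.1 182.2] [0.4608 0.1746 0.    ]
stage 0.5 [222.8 164.2] [0.4614 0.3109 0.    ]
side_pin_a 0.84 [216.6 176.1] [0.4294 0.1843 0.024 ]
side_pin_a 0.77 [216.4 170.3] [0.431  0.2268 0.024 ]
side_pin_b 0.84 [216.6 176.1] [0.4294 0.1843 0.024 ]
side_pin_b 0.77 [216.4 170.3] [0.431  0.2268 0.024 ]
end_pin 0.74 [221.3 162.2] [0.4543 0.2871 0.024 ]
slide_case 0.85 [264.8 149.8] [0.6533 0.4143 0.    ]
swab_carton 0.85 [283.3 202.4] [0.6597 0.0191 0.    ]
tub 0.66 [304.9 288.9] [ 0.6423 -0.3948  0.    ]
```

```bash
python3 - <<'E'
import cv2
a=cv2.imread('pics/top0.png')
cv2.imwrite('pics/v1.png',cv2.resize(a[130:300,140:420],(800,486),interpolation=cv2.INTER_CUBIC))
a=cv2.imread('pics/side0.png')
cv2.imwrite('pics/v2.png',cv2.resize(a[120:350,140:400],(678,600),interpolation=cv2.INTER_CUBIC))
E
```

```text
(no output)
```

View pics/v1.png

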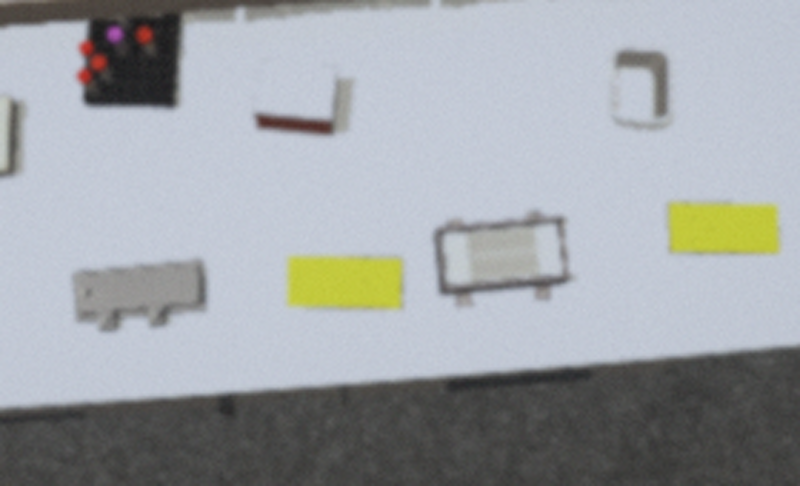

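View pics/v2.png

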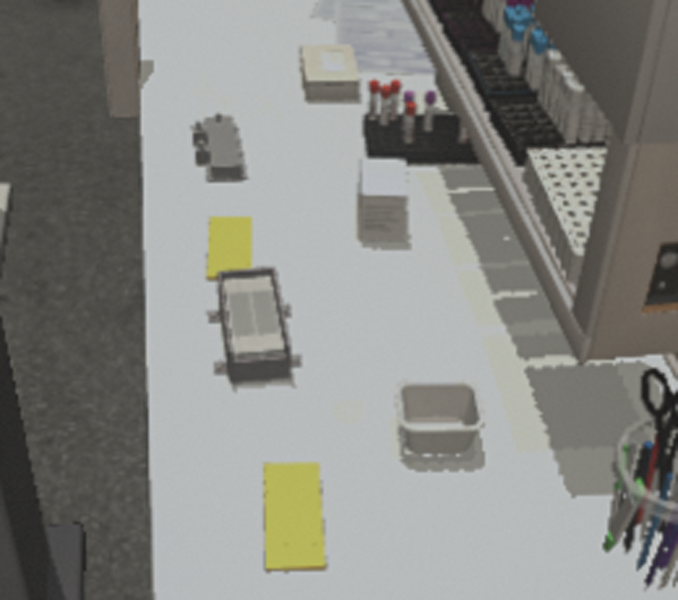

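The top view (2.86x crop) shows the magazine at crop (500,255) with its lip to the right, which is world -y. The stage is at (140,290), with ears toward the robot and the end pin at its left end. Yellow look-alikes are at (345,282) and (723,228). The side view agrees. Next I'll fit the poses with the outlines.

```bash
cat > fit.py <<'E'
from h import *
from scipy.optimize import minimize
def box(x0,x1,y0,y1,z0,z1): return np.array([[x,y,z] for x in(x0,x1) for y in(y0,y1) for z in(z0,z1)])/1000
MAG=[box(-35.5,35.5,-71.5,71.5,0,52)]
ST=[box(-22,22,-60,80,6,24),box(-29,29,-65,85,0,6)]+[box(-42,-20,y-9,y+9,0,24) for y in(-8,48)]+[box(x-3,x+3,y-3,y+3,24,36) for x,y in((-33,-8),(-33,48),(0,69))]
PL=[box(-29,29,-65,65,0,6)]
S=8
def render(p,parts,s,z=0):
    c,sn=np.cos(s[2]),np.sin(s[2]); Rz=np.array([[c,-sn,0],[sn,c,0],[0,0,1]])
    m=np.zeros((384,512),np.uint8); big=np.zeros((384*4,512*4),np.uint8)
    for b in parts:
        uv=proj(p,b@Rz.T+[s[0],s[1],z])
        h=cv2.convexHull(((uv+.5)*4*16).astype(np.int32))
        cv2.fillConvexPoly(big,h,255,shift=4)
    return cv2.resize(big,(512,384),interpolation=cv2.INTER_AREA)/255.
def fit(ps,ms,parts,s0,z=0):
    def cost(s):
        c=0
        for p,m in zip(ps,ms):
            q=render(p,parts,s,z); c+=1-np.minimum(q,m).sum()/np.maximum(q,m).sum()
        return c
    return min((minimize(cost,s0,method='Nelder-Mead',options=dict(initial_simplex=np.array(s0)+np.array([[0,0,0],[k,0,0],[0,k,0],[0,0,.06*np.sign(k)]]),xatol=1e-4,fatol=1e-4)) for k in(.008,-.008)),key=lambda o:o.fun)
E
python3 - <<'E'
from fit import *
P=[r.grab_frame('top'),r.grab_frame('side')]
for n,parts,s0 in(('magazine',MAG,[.47,-.2125,.07]),('stage',ST,[.458,.18,.07])):
    ms=[]
    for p in P:
        o=[q for q in r.outline_of(p,n)]
        c=proj(p,[s0[0],s0[1],.02])[0]
        o=[q for q in o if q['pixels'][int(c[1])-4:int(c[1])+5,int(c[0])-4:int(c[0])+5].any()]
        print(n,[(round(q['conf'],2),q['rect'],q['pixels'].sum()) for q in o]); ms.append(o[0]['pixels'].astype(float))
    for sel in([0],[1],[0,1]):
        f=fit([P[i] for i in sel],[ms[i] for i in sel],parts,s0); print(sel,np.round(f.x,4),round(f.fun,3))
    for p,m in zip(P,ms):
        g=p['pixels'][...,::-1].copy(); q=render(p,parts,f.x)
        cs,_=cv2.findContours((q>.5).astype(np.uint8),0,1); 
        ys,xs=np.where(q>0); g=cv2.resize(g[ys.min()-12:ys.max()+12,xs.min()-12:xs.max()+12],None,fx=5,fy=5,interpolation=cv2.INTER_CUBIC)
        cv2.polylines(g,[((c-[xs.min()-12,ys.min()-12])*5+2).astype(np.int32) for c in cs],True,(0,0,255),1)
        cv2.imwrite(f'pics/f_{n}_{p["shot"]}.png',g)
import glob
I=[cv2.imread(f) for f in sorted(glob.glob('pics/f_*'))]; W=np.zeros((600,800,3),np.uint8)
for k,i in enumerate(I):
    s=min(300/i.shape[0],400/i.shape[1]); i=cv2.resize(i,None,fx=s,fy=s); y,x=300*(k//2),400*(k%2); W[y:y+i.shape[0],x:x+i.shape[1]]=i[:300,:400]
cv2.imwrite('pics/v3.png',W)
o=r.get_obs(); print(R.from_rotvec(o['orientation']).as_matrix().round(3))
E
```

```text
magazine []Traceback (most recent call last):
  File "<stdin>", line 9, in <module>
IndexError: list index out of range
```

```bash
cat > m.py <<'E'
from fit import *
P=[r.grab_frame('top'),r.grab_frame('side')]
for n,parts,s0 in(('magazine',MAG,[.47,-.2125,.07]),('stage',ST,[.458,.18,.07])):
    ms=[]
    for p in P:
        o=r.outline_of(p,n); c=proj(p,[s0[0],s0[1],.02])[0]
        print(n,c.round(),[(round(q['conf'],2),q['rect'],q['pixels'].sum()) for q in o])
        o=[q for q in o if abs(q['rect'][0]+q['rect'][2]/2-c[0])<15 and abs(q['rect'][1]+q['rect'][3]/2-c[1])<15]
        if not o: ms.append(None); continue
        m=o[0]['pixels'].astype(np.uint8)
        if n=='magazine':
            cs,_=cv2.findContours(m,0,1); cv2.fillPoly(m,cs,1)
            m=cv2.morphologyEx(m,cv2.MORPH_OPEN,np.ones((9,9),np.uint8))
        ms.append(m.astype(float))
    for sel in([0],[1],[0,1]):
        if any(ms[i] is None for i in sel): continue
        f=fit([P[i] for i in sel],[ms[i] for i in sel],parts,s0); print(sel,np.round(f.x,4),round(f.fun,3)); best=f.x
    for p in P:
        g=p['pixels'][...,::-1].copy(); q=render(p,parts,best)
        cs,_=cv2.findContours((q>.5).astype(np.uint8),0,1); 
        ys,xs=np.where(q>0); g=cv2.resize(g[ys.min()-12:ys.max()+12,xs.min()-12:xs.max()+12],None,fx=5,fy=5,interpolation=cv2.INTER_CUBIC)
        cv2.polylines(g,[((c-[xs.min()-12,ys.min()-12])*5+2).astype(np.int32) for c in cs],True,(0,0,255),1)
        cv2.imwrite(f'pics/f_{n}_{p["shot"]}.png',g)
import glob
I=[cv2.imread(f) for f in sorted(glob.glob('pics/f_*'))]; W=np.zeros((600,800,3),np.uint8)
for k,i in enumerate(I):
    s=min(300/i.shape[0],400/i.shape[1]); i=cv2.resize(i,None,fx=s,fy=s); y,x=300*(k//2),400*(k%2); W[y:y+i.shape[0],x:x+i.shape[1]]=i[:300,:400]
cv2.imwrite('pics/v3.png',W)
o=r.get_obs(); print(R.from_rotvec(o['orientation']).as_matrix().round(3))
E
python3 m.py
```

```text
magazine [315. 218.] [(0.93, [294.9, 203.8, 44.0, 31.6], np.int64(413))]
magazine [237. 245.] [(0.56, [223.0, 222.5, 30.6, 42.0], np.int64(421))]
[0] [ 0.47   -0.2125  0.07  ] 1.0
[1] [ 0.4877 -0.2098 -0.115 ] 0.896
[0, 1] [ 0.4876 -0.2098 -0.1151] 1.896
stage [194. 231.] [(0.85, [165.0, 222.5, 45.8, 24.1], np.int64(868))]
stage [224. 177.] [(0.71, [212.8, 167.3, 20.4, 25.2], np.int64(426))]
[0] [0.4615 0.1897 0.0231] 0.06
[1] [0.4631 0.1943 0.0048] 0.098
[0, 1] [0.4622 0.1904 0.0188] 0.181
[[-0.919  0.394 -0.   ]
 [ 0.394  0.919  0.   ]
 [ 0.    -0.    -1.   ]]
```

View pics/v3.png

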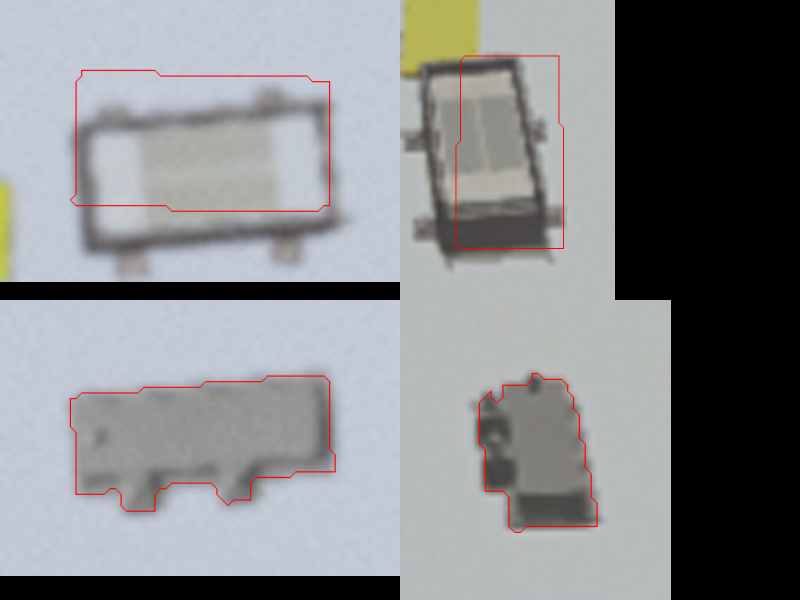

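The stage fit is good at (0.462, 0.190, yaw about 0.02). The magazine outline only covers its rim, so I'll refit it using the hull of the dark rim pixels.

```bash
cat > m2.py <<'E'
from fit import *
P=[r.grab_frame('top'),r.grab_frame('side')]; ms=[]; W=np.zeros((420,800,3),np.uint8)
for p in P:
    c=proj(p,[.47,-.2125,.03])[0].astype(int); g=cv2.cvtColor(p['pixels'],cv2.COLOR_RGB2GRAY)
    d=((g<135)).astype(np.uint8); roi=np.zeros_like(d); roi[c[1]-32:c[1]+32,c[0]-32:c[0]+32]=1
    d=d*roi; n,l,st,_=cv2.connectedComponentsWithStats(d,connectivity=8); k=1+st[1:,4].argmax(); print(st[k])
    h=cv2.convexHull(np.argwhere(l==k)[:,::-1].astype(np.int32)); m=np.zeros_like(d); cv2.fillConvexPoly(m,h,1); ms.append(m.astype(float))
for sel in([0],[1],[0,1]):
    f=fit([P[i] for i in sel],[ms[i] for i in sel],MAG,[.47,-.2125,.07]); print(sel,np.round(f.x,4),round(f.fun,3))
for k,p in enumerate(P):
    c=proj(p,[.47,-.2125,.03])[0].astype(int); o=c-32
    g=cv2.resize(p['pixels'][o[1]:o[1]+64,o[0]:o[0]+64,::-1],(400,400),interpolation=cv2.INTER_CUBIC)
    for q,col in((render(p,MAG,f.x),(0,0,255)),(ms[k],(0,200,0))):
        cs,_=cv2.findContours((q>.5).astype(np.uint8),0,1); cv2.polylines(g,[((x-o+.5)*6.25).astype(np.int32) for x in cs],True,col,1)
    W[:400,400*k:400*k+400]=g
cv2.imwrite('pics/v4.png',W)
E
python3 m2.py
```

```text
[292 206  47  28 232]
[220 223  35  45 610]
[0] [ 4.652e-01 -2.087e-01 -1.000e-04] 0.127
[1] [ 0.4648 -0.2154  0.1537] 0.153
[0, 1] [ 0.4662 -0.2119  0.0567] 0.331
```

View pics/v4.png

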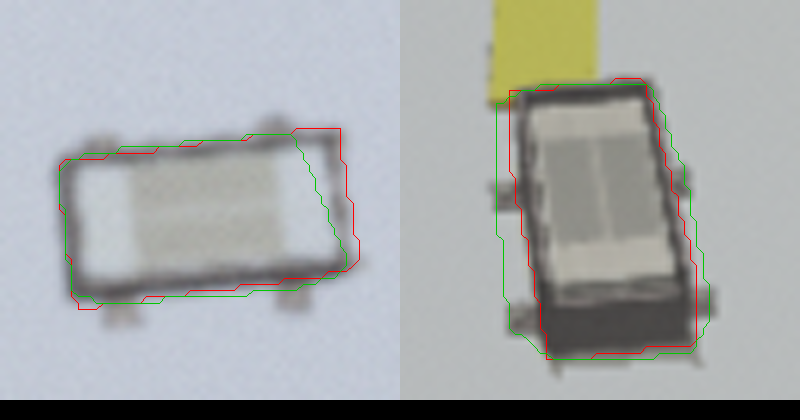

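Green is the raw hull and red the fit. The true rim corners in the crops are: top (60,160), (72,300), (352,270), (338,132); side far rim (120,95), (248,82), with front base corners (145,358), (295,348). I'll solve from these.

```bash
cat > m3.py <<'E'
from fit import *
from scipy.optimize import least_squares
P=[r.grab_frame('top'),r.grab_frame('side')]
# body corner (x,y,z), crop px ; back=+y(left in top), -x at bottom
T=[((35.5,71.5,52),(60,160)),((-35.5,71.5,52),(72,300)),((-35.5,-71.5,52),(352,270)),((35.5,-71.5,52),(338,132))]
S=[((-35.5,71.5,52),(120,95)),((35.5,71.5,52),(248,82)),((-35.5,-71.5,0),(145,358)),((35.5,-71.5,0),(295,348))]
def res(s,sel):
    c,sn=np.cos(s[2]),np.sin(s[2]); Rz=np.array([[c,-sn,0],[sn,c,0],[0,0,1]]); o=[]
    for p,L in [((P[0],T),(P[1],S))[i] for i in sel]:
        k=proj(p,[.47,-.2125,.03])[0].astype(int)-32
        for b,px in L: o.append(proj(p,Rz@(np.array(b)/1000)+[s[0],s[1],0])[0]-(k+np.array(px)/6.25-.5))
    return np.ravel(o)
for sel in([0],[1],[0,1]):
    f=least_squares(res,[.47,-.21,.03],args=(sel,),x_scale=[.01,.01,.05]); print(sel,f.x.round(4),np.sqrt((f.fun**2).mean()).round(2),f.fun.round(1))
o=r.get_obs(); print(o['clock'])
E
python3 m3.py
```

```text
[0] [ 0.4638 -0.209   0.0196] 0.22 [-0.3 -0.   0.2 -0.2  0.4  0.1 -0.2  0.1]
[1] [ 0.468  -0.2135  0.0223] 0.67 [-0.9 -0.8  0.9 -0.6  0.2  0.9 -0.1  0.2]
[0, 1] [ 0.4661 -0.2106  0.0217] 0.81 [ 0.1 -0.7  0.6 -0.9  0.8 -0.7  0.2 -0.7 -1.6 -1.3  0.2 -1.2 -0.6  0.3
 -0.9 -0.4]
1.75
```

Magazine is about (0.466, -0.210, yaw 0.021), within roughly 2 mm. Setting out.

Emit:
{"method": "apply_moves", "body": {"rows": [[-0.7,-0.614,0,0,0,0.5],[-0.7,-0.614,0,0,0,0.5],[-0.7,-0.614,0,0,0,0.5],[-0.7,-0.614,0,0,0,0.5],[-0.7,-0.614,0,0,0,0.5]], "claw": 0}}

```text
clock: 2.38
tcp_pos: [0.3687, 0.4065, 0.2318]
orientation: [1.772, 2.592, -0.0]
contact_force: [-0.5, -0.5, 0.4]
grip_width: 0.0002
gripper_force: 0.0
```

```bash
cat > go.py <<'E'
import sys
from h import *
# usage: go.py x y z [yaw of tool y]  -> shift units, turn units from present measured pose
a=[float(v) for v in sys.argv[1:]]
o=r.get_obs(); M=R.from_rotvec(o['orientation']).as_matrix()
yaw=a[3]; T=np.array([[-np.sin(yaw),np.cos(yaw),0],[np.cos(yaw),np.sin(yaw),0],[0,0,-1]]).T
print('t',round(o['clock'],2),'pos',o['tcp_pos'].round(4),'yaw',np.arctan2(M[1,1],M[0,1]).round(4),'z',M[:,2].round(4),'F',o['contact_force'].round(1),'w',o['grip_width'].round(4))
print('shift',(M.T@(np.array(a[:3])-o['tcp_pos'])/.25).round(4),'turn',(R.from_matrix(M.T@T).as_rotvec()/(np.pi/2)).round(4))
E
python3 go.py .46 .2 .23 .021
```

```text
Traceback (most recent call last):
  File "go.py", line 7, in <module>
    print('t',round(o['clock'],2),'pos',o['tcp_pos'].round(4),'yaw',np.arctan2(M[1,1],M[0,1]).round(4),'z',M[:,2].round(4),'F',o['contact_force'].round(1),'w',o['grip_width'].round(4))
                                                                                                                                                               ^^^^^^^^^^^^^^^^^^^^^
AttributeError: 'float' object has no attribute 'round'
```

```bash
sed -i "s/o\['grip_width'\].round(4)/round(o['grip_width'],4)/" go.py
python3 go.py .46 .2 .23 .021
```

```text
t 2.38 pos [0.3687 0.4065 0.2318] yaw 0.3714 z [ 9.e-04 -8.e-04 -1.e+00] F [-0.5 -0.5  0.4] w 0.0002
shift [-0.9022  0.0403  0.008 ] turn [0.0005 0.0006 0.2231]
```

Emit:
{"method": "apply_moves", "body": {"rows": [[-0.902,0.04,0,0,0,0.223],[-0.902,0.04,0,0,0,0.223],[-0.902,0.04,0,0,0,0.223],[-0.902,0.04,0,0,0,0.223],[-0.902,0.04,0,0,0,0.223]]}}

```text
clock: 3.0
tcp_pos: [0.4606, 0.2026, 0.2317]
orientation: [2.192, 2.25, 0.001]
contact_force: [-0.5, 0.9, 0.7]
grip_width: 0.0002
gripper_force: 0.0
```

Emit:
{"method": "apply_moves", "body": {"rows": [[-0.78,0,0,0,0,0],[-0.78,0,0.1,0,0,0],[-0.78,0,0.2,0,0,0],[-0.78,0,0.2,0,0,0]]}}

```text
clock: 3.5
tcp_pos: [0.4643, 0.0082, 0.1801]
orientation: [-2.189, -2.252, 0.003]
contact_force: [-0.0, 1.3, 0.4]
grip_width: 0.0004
gripper_force: 0.0
```

```bash
python3 go.py .4656 -.19 .09 .021
```

```text
t 3.5 pos [0.4643 0.0082 0.1801] yaw 0.0284 z [-1.7e-03 -7.0e-04 -1.0e+00] F [-0.   1.3  0.4] w 0.0004
shift [-0.7922 -0.0168  0.3611] turn [-0.0011  0.0004  0.0047]
```

Emit:
{"method": "apply_moves", "body": {"rows": [[-0.79,-0.017,0,0,0,0],[-0.79,-0.017,0.15,0,0,0],[-0.79,-0.017,0.36,0,0,0.005],[-0.79,-0.017,0.36,0,0,0.005],[-0.79,-0.017,0.36,0,0,0.005]]}}

```text
clock: 4.12
tcp_pos: [0.4661, -0.1882, 0.0893]
orientation: [-2.196, -2.243, 0.004]
contact_force: [0.0, 0.3, 0.0]
grip_width: 0.0
gripper_force: 0.0
```

```bash
cat > look.py <<'E'
import sys
from h import *
n=sys.argv[1]; x,y,z,half=[float(v) for v in sys.argv[2:6]]
W=np.zeros((400,800,3),np.uint8)
for k,c in enumerate(('top','side')):
    p=r.grab_frame(c); u=proj(p,[x,y,z])[0].astype(int); h=int(half)
    g=p['pixels'][max(0,u[1]-h):u[1]+h,max(0,u[0]-h):u[0]+h,::-1]
    print(c,'crop origin',u-h,'scale',400/(2*h))
    W[:,400*k:400*k+400]=cv2.resize(g,(400,400),interpolation=cv2.INTER_CUBIC)
cv2.imwrite(f'pics/{n}.png',W)
E
python3 look.py v5 .466 -.21 .05 36; python3 go.py .4656 -.19 .05 .021
```

```text
top crop origin [279 182] scale 5.555555555555555
side crop origin [199 201] scale 5.555555555555555
t 4.22 pos [ 0.4678 -0.1862  0.0911] yaw 0.0244 z [-4.e-04  7.e-04 -1.e+00] F [-0.1 -0.8  0.3] w 0.0002
shift [-0.0151 -0.009   0.1646] turn [-0.0002 -0.0005  0.0021]
```

View pics/v5.png

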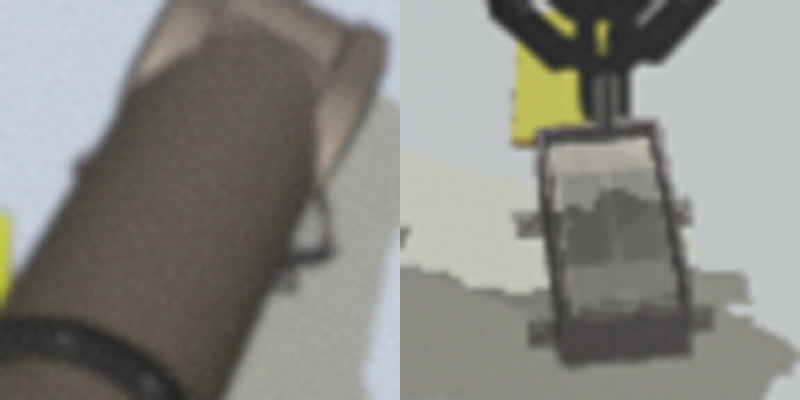

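The top view is blocked by the arm. The side view shows the shut fingers centred over the magazine (tip at crop (608,120)). Going down.

Emit:
{"method": "apply_moves", "body": {"rows": [[-0.015,-0.004,0.08,0,0,0],[-0.015,-0.004,0.13,0,0,0],[-0.015,-0.004,0.148,0,0,0],[-0.015,-0.004,0.152,0,0,0],[-0.015,-0.004,0.156,0,0,0]]}}

```text
clock: 4.85
tcp_pos: [0.4665, -0.1913, 0.0527]
orientation: [2.195, 2.246, 0.001]
contact_force: [-0.7, -0.4, -0.3]
grip_width: -0.0
gripper_force: 0.0
```

Emit:
{"method": "apply_moves", "body": {"rows": [[0,0,0.004,0,0,0],[0,0,0.008,0,0,0],[0,0,0.012,0,0,0],[0,0,0.016,0,0,0]]}}

```text
clock: 5.35
tcp_pos: [0.466, -0.1914, 0.0482]
orientation: [-2.196, -2.246, -0.0]
contact_force: [0.4, -0.3, 0.2]
grip_width: 0.0003
gripper_force: 0.0
```

Emit:
{"method": "apply_moves", "body": {"rows": [[0,0,0.003,0,0,0],[0,0,0.006,0,0,0],[0,0,0.009,0,0,0],[0,0,0.012,0,0,0],[0,0,0.015,0,0,0]]}}

```text
clock: 5.98
tcp_pos: [0.466, -0.1914, 0.0445]
orientation: [-2.196, -2.246, -0.0]
contact_force: [0.3, 0.4, 0.3]
grip_width: 0.0
gripper_force: 0.0
```

Emit:
{"method": "apply_moves", "body": {"rows": [[0,0,0.002,0,0,0],[0,0,0.004,0,0,0],[0,0,0.006,0,0,0]]}}

```text
clock: 6.35
tcp_pos: [0.466, -0.1915, 0.043]
orientation: [2.196, 2.246, 0.0]
contact_force: [-0.5, -1.0, -0.4]
grip_width: 0.0002
gripper_force: 0.0
```

Emit:
{"method": "apply_moves", "body": {"rows": [[0,0,0.002,0,0,0],[0,0,0.004,0,0,0]]}}

```text
clock: 6.6
tcp_pos: [0.466, -0.1914, 0.0421]
orientation: [-2.196, -2.246, -0.0]
contact_force: [-1.0, 0.4, 8.2]
grip_width: -0.0001
gripper_force: 3.9
```

Emit:
{"method": "apply_moves", "body": {"rows": [[0,0,0.001,0,0,0],[0,0,0.002,0,0,0]]}}

```text
clock: 6.85
tcp_pos: [0.466, -0.1915, 0.0421]
orientation: [-2.196, -2.246, -0.001]
contact_force: [-2.7, 1.9, 11.2]
grip_width: 0.0
gripper_force: 5.6
```

Emit:
{"method": "apply_moves", "body": {"rows": [[-0.01,0,0,0,0,0],[-0.02,0,0,0,0,0],[-0.03,0,0,0,0,0],[-0.04,0,0,0,0,0],[-0.05,0,0,0,0,0]]}}

```text
clock: 7.48
tcp_pos: [0.4672, -0.2031, 0.0421]
orientation: [-2.195, -2.247, -0.003]
contact_force: [0.2, 2.6, 6.5]
grip_width: 0.0001
gripper_force: 3.6
```

Emit:
{"method": "apply_moves", "body": {"rows": [[0,0,0.002,0,0,0],[-0.012,0,0.004,0,0,0],[-0.024,0,0.004,0,0,0],[-0.036,0,0.005,0,0,0],[-0.048,0,0.005,0,0,0]]}}

```text
clock: 8.1
tcp_pos: [0.4679, -0.2125, 0.042]
orientation: [-2.191, -2.246, -0.008]
contact_force: [-3.5, 12.5, 27.3]
grip_width: 0.0002
gripper_force: 13.6
```

```bash
python3 look.py v6 .466 -.24 .05 36
```

```text
top crop origin [289 181] scale 5.555555555555555
side crop origin [200 208] scale 5.555555555555555
```

View pics/v6.png

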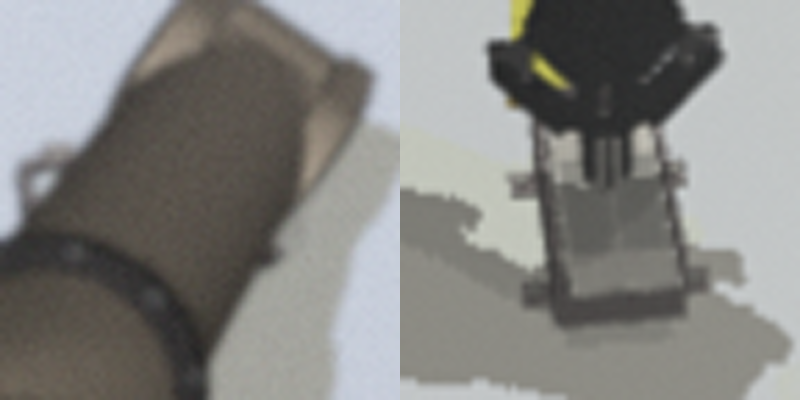

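The recess edge moved about 5 px (roughly 21 mm) toward the front, the same as the fingers, so the plate is being dragged along. The force is high, so I'll ease off.

Emit:
{"method": "apply_moves", "body": {"rows": [[0,0,-0.0015,0,0,0],[0,0,-0.003,0,0,0]]}}

```text
clock: 8.45
tcp_pos: [0.4679, -0.2144, 0.0421]
orientation: [-2.195, -2.248, -0.005]
contact_force: [0.0, 2.8, 8.8]
grip_width: -0.0003
gripper_force: 4.3
```

Emit:
{"method": "apply_moves", "body": {"rows": [[-0.012,0,0,0,0,0],[-0.024,0,0,0,0,0],[-0.036,0,0,0,0,0]]}}

```text
clock: 8.82
tcp_pos: [0.468, -0.2234, 0.0421]
orientation: [-2.194, -2.247, -0.005]
contact_force: [-1.1, 6.3, 14.5]
grip_width: -0.0001
gripper_force: 7.0
```

Emit:
{"method": "apply_moves", "body": {"rows": [[-0.012,0,0,0,0,0],[-0.024,0,0,0,0,0],[-0.036,0,0,0,0,0]]}}

```text
clock: 9.2
tcp_pos: [0.4681, -0.2323, 0.042]
orientation: [-2.194, -2.247, -0.005]
contact_force: [-1.2, 6.7, 15.1]
grip_width: 0.0001
gripper_force: 7.2
```

Emit:
{"method": "apply_moves", "body": {"rows": [[-0.012,0,0,0,0,0],[-0.024,0,0,0,0,0],[-0.036,0,0,0,0,0]]}}

```text
clock: 9.57
tcp_pos: [0.4682, -0.2412, 0.0421]
orientation: [-2.194, -2.247, -0.005]
contact_force: [-0.6, 6.7, 15.2]
grip_width: 0.0001
gripper_force: 7.4
```

Emit:
{"method": "apply_moves", "body": {"rows": [[-0.012,0,0,0,0,0],[-0.024,0,0,0,0,0],[-0.036,0,0,0,0,0],[-0.036,0,0,0,0,0]]}}

```text
clock: 10.07
tcp_pos: [0.4683, -0.2508, 0.0421]
orientation: [-2.195, -2.247, -0.004]
contact_force: [-1.6, 5.3, 14.2]
grip_width: 0.0
gripper_force: 6.8
```

Emit:
{"method": "apply_moves", "body": {"rows": [[0,0,-0.01,0,0,0],[0,0,-0.04,0,0,0],[0,0,-0.2,0,0,0],[0,0,-0.32,0,0,0]]}}

```text
clock: 10.58
tcp_pos: [0.4672, -0.2523, 0.1224]
orientation: [2.197, 2.245, -0.0]
contact_force: [1.7, 0.7, 0.4]
grip_width: -0.0
gripper_force: 0.0
```

Emit:
{"method": "apply_moves", "body": {"rows": [[-0.14,0,0,0,0,0],[-0.18,0,0,0,0,0],[-0.18,0,0,0,0,0]], "claw": 1}}

```text
clock: 10.95
tcp_pos: [0.4678, -0.2973, 0.1208]
orientation: [-2.198, -2.244, 0.001]
contact_force: [0.1, 0.1, 0.1]
grip_width: 0.0547
gripper_force: 0.0
```

```bash
python3 look.py v7 .466 -.27 .04 36; python3 go.py .4656 -.305 .11 .021
```

```text
top crop origin [297 181] scale 5.555555555555555
side crop origin [201 217] scale 5.555555555555555
t 11.05 pos [ 0.468  -0.2958  0.1205] yaw 0.0228 z [-0.0012  0.0011 -1.    ] F [1.7 0.2 0.4] w 0.0687
shift [-0.0364 -0.0105  0.0419] turn [-0.0008 -0.0007  0.0011]
```

View pics/v7.png

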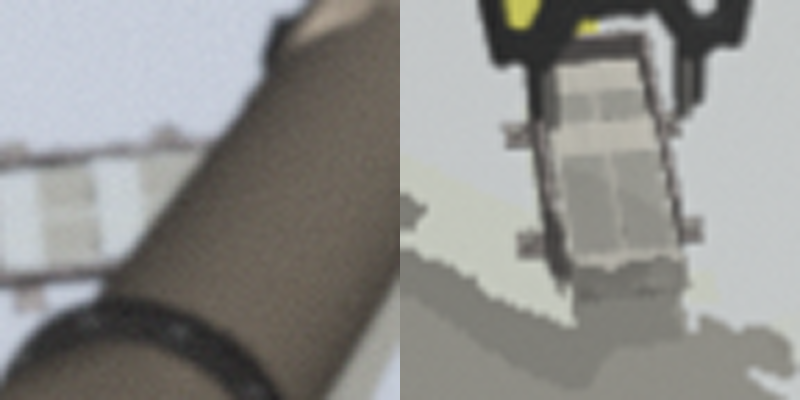

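The top plate slid out about 58 mm. The middle plate stayed, and its recess shows behind at crop (595,105). The fingers straddle the line, so I'll go down and grip just ahead of the lip.

Emit:
{"method": "apply_moves", "body": {"rows": [[-0.036,0,0.1,0,0,0],[-0.036,0,0.2,0,0,0],[-0.036,0,0.29,0,0,0],[-0.036,0,0.36,0,0,0],[-0.036,0,0.41,0,0,0]], "claw": 1}}

```text
clock: 11.68
tcp_pos: [0.4685, -0.3052, 0.0176]
orientation: [-2.195, -2.246, 0.0]
contact_force: [-0.5, -0.3, 0.8]
grip_width: 0.0858
gripper_force: 0.0
```

Emit:
{"method": "apply_moves", "body": {"rows": [[0,0,0,0,0,0],[0,0,0,0,0,0],[0,0,0,0,0,0],[0,0,0,0,0,0]], "claw": 0, "newtons": 50}}

```text
clock: 12.18
tcp_pos: [0.469, -0.3061, 0.0191]
orientation: [2.196, 2.245, 0.001]
contact_force: [-0.9, -0.5, 1.6]
grip_width: 0.0566
gripper_force: 52.8
```

Emit:
{"method": "apply_moves", "body": {"rows": [[0,0,-0.02,0,0,0],[0,0,-0.06,0,0,0],[0,0,-0.14,0,0,0],[0,0,-0.26,0,0,0],[0,0,-0.4,0,0,0]]}}

```text
clock: 12.8
tcp_pos: [0.4683, -0.3059, 0.1204]
orientation: [-2.197, -2.246, 0.0]
contact_force: [0.9, -0.3, -2.1]
grip_width: 0.0564
gripper_force: 53.4
```

```bash
python3 look.py v8 .466 -.25 .08 44; python3 go.py .46 .155 .12 .02
```

```text
top crop origin [285 171] scale 4.545454545454546
side crop origin [193 194] scale 4.545454545454546
t 12.9 pos [ 0.4707 -0.3076  0.1231] yaw 0.0219 z [ 0.0069 -0.003  -1.    ] F [ 0.7 -0.6 -1.8] w 0.0565
shift [ 1.8511 -0.0025  0.0066] turn [0.0043 0.002  0.0012]
```

View pics/v8.png

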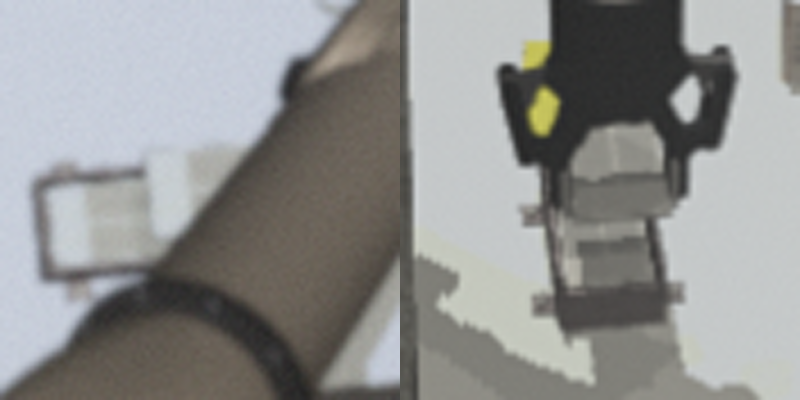

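The plate is up and level in the grip, with both lower plates still in the magazine. I'll measure its rear edge in the top view (crop corner (148,152)) and work out the carry.

```bash
python3 - <<'E'
from h import *
p=r.grab_frame('top')
for c in((148,152),(151,195)): print(at(p,(285+(c[0])/4.545-.5,171+c[1]/4.545-.5),.144).round(4))
q=r.grab_frame('side')
for c in((565,205),(672,210)): print('front-bottom?',at(q,(193+(c[0]-400)/4.545-.5,194+c[1]/4.545-.5),.138).round(4))
o=r.get_obs();print(o['tcp_pos'].round(4),o['orientation'].round(3))
E
```

```text
[ 0.4955 -0.2064  0.144 ]
[ 0.467  -0.2055  0.144 ]
front-bottom? [ 0.4377 -0.3133  0.138 ]
front-bottom? [ 0.5004 -0.325   0.138 ]
[ 0.4691 -0.3059  0.1197] [2.195e+00 2.245e+00 2.000e-03]
```

Emit:
{"method": "apply_moves", "body": {"rows": [[0.12,0,0,0,0,0],[0.32,0.01,0,0,0,0],[0.53,0.01,0,0,0,0],[0.74,0.017,0,0,0,0],[0.907,0.017,0,0,0,0]]}}

```text
clock: 13.62
tcp_pos: [0.4667, -0.0767, 0.1177]
orientation: [-2.194, -2.247, 0.002]
contact_force: [-0.3, -0.4, -1.8]
grip_width: 0.057
gripper_force: 53.5
```

Emit:
{"method": "apply_moves", "body": {"rows": [[0.2,0,0,0,0,0],[0.42,0.01,0,0,0,0],[0.64,0.01,0,0,0,0],[0.82,0.017,0,0,0,0],[0.907,0.017,0,0,0,0]]}}

```text
clock: 14.25
tcp_pos: [0.4658, 0.1505, 0.1176]
orientation: [-2.191, -2.25, 0.002]
contact_force: [0.1, 0.4, -2.5]
grip_width: 0.0565
gripper_force: 53.5
```

Emit:
{"method": "apply_moves", "body": {"rows": [[0,0,0.1,0,0,0],[0,0,0.2,0,0,0],[0,0,0.2,0,0,0]]}}

```text
clock: 14.62
tcp_pos: [0.4647, 0.1468, 0.0666]
orientation: [-2.195, -2.245, 0.008]
contact_force: [0.5, 0.1, -0.4]
grip_width: 0.0565
gripper_force: 53.9
```

```bash
python3 look.py v9 .466 .19 .04 36; python3 go.py .468 .1475 .022 .02
```

```text
top crop origin [153 192] scale 5.555555555555555
side crop origin [189 135] scale 5.555555555555555
t 14.72 pos [0.4667 0.1473 0.0685] yaw 0.0219 z [-9.e-04 -7.e-04 -1.e+00] F [ 0.6  0.2 -0.7] w 0.057
shift [0.001  0.0056 0.186 ] turn [-0.0006  0.0005  0.0012]
```

View pics/v9.png

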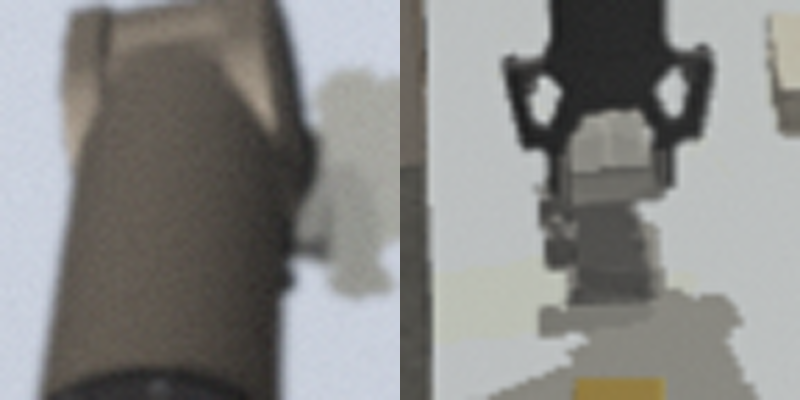

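```bash
python3 - <<'E'
from h import *
q=r.grab_frame('side'); o=r.get_obs(); print(o['tcp_pos'].round(4),o['contact_force'].round(1),o['moment'].round(2))
X=[[.4665+dx,.1475+dy,.0685+.0175+dz] for dx in(-.029,.029) for dy in(-.03,.1) for dz in(0,.006)]
for x,u in zip(X,proj(q,X)): print(np.round(x,3),((u+.5-[189,135])*5.5556+[400,0]).round())
E
```

```text
[0.4671 0.1475 0.069 ] [ 0.4 -0.1 -1.6] [-0.04  0.    0.02]
[0.438 0.118 0.086] [571. 205.]
[0.438 0.118 0.092] [571. 197.]
[0.438 0.248 0.086] [559. 107.]
[0.438 0.248 0.092] [559. 100.]
[0.496 0.118 0.086] [659. 200.]
[0.496 0.118 0.092] [659. 192.]
[0.496 0.248 0.086] [642. 103.]
[0.496 0.248 0.092] [642.  95.]
```

The projected level plate matches the picture: front lower edge predicted at (571,205)/(659,200) and seen at (565,205)/(668,200). Lowering in steps.

Emit:
{"method": "apply_moves", "body": {"rows": [[0,0.006,0.06,0,0,0],[0,0.006,0.12,0,0,0],[0,0.006,0.16,0,0,0],[0,0.006,0.184,0,0,0],[0,0.006,0.2,0,0,0]]}}

```text
clock: 15.4
tcp_pos: [0.4684, 0.1476, 0.0181]
orientation: [-2.196, -2.246, 0.0]
contact_force: [1.1, -0.4, -0.7]
grip_width: 0.0568
gripper_force: 53.9
```

Emit:
{"method": "apply_moves", "body": {"rows": [[0,0,0.008,0,0,0],[0,0,0.016,0,0,0],[0,0,0.024,0,0,0]]}}

```text
clock: 15.78
tcp_pos: [0.4686, 0.1478, 0.0126]
orientation: [2.196, 2.246, 0.001]
contact_force: [0.8, -0.4, -0.8]
grip_width: 0.0567
gripper_force: 53.9
```

Emit:
{"method": "apply_moves", "body": {"rows": [[0,0,0.006,0,0,0],[0,0,0.012,0,0,0],[0,0,0.016,0,0,0]]}}

```text
clock: 16.15
tcp_pos: [0.4684, 0.1477, 0.0085]
orientation: [-2.196, -2.246, -0.0]
contact_force: [-0.6, 0.6, -1.0]
grip_width: 0.0564
gripper_force: 53.9
```

Emit:
{"method": "apply_moves", "body": {"rows": [[0,0,0.003,0,0,0],[0,0,0.006,0,0,0]]}}

```text
clock: 16.4
tcp_pos: [0.4684, 0.1477, 0.0075]
orientation: [-2.196, -2.246, -0.0]
contact_force: [-4.0, -0.2, 14.2]
grip_width: 0.0565
gripper_force: 55.3
```

Emit:
{"method": "apply_moves", "body": {"rows": [[0,0,-0.003,0,0,0],[0,-0.006,-0.003,0,0,0],[0,-0.012,-0.003,0,0,0]]}}

```text
clock: 16.77
tcp_pos: [0.4652, 0.1477, 0.0077]
orientation: [-2.196, -2.246, 0.0]
contact_force: [-0.0, 0.5, -1.6]
grip_width: 0.0567
gripper_force: 53.9
```

Emit:
{"method": "apply_moves", "body": {"rows": [[0,-0.003,0,0,0,0],[0,-0.006,0,0,0,0]]}}

```text
clock: 17.02
tcp_pos: [0.4638, 0.1476, 0.0078]
orientation: [-2.196, -2.246, 0.0]
contact_force: [-0.1, -0.2, -2.1]
grip_width: 0.0566
gripper_force: 53.9
```

Emit:
{"method": "apply_moves", "body": {"rows": [[0,-0.002,0,0,0,0],[0,-0.004,0,0,0,0]]}}

```text
clock: 17.27
tcp_pos: [0.4629, 0.1476, 0.0078]
orientation: [2.196, 2.246, 0.0]
contact_force: [-0.8, -0.3, -1.8]
grip_width: 0.0567
gripper_force: 53.9
```

Emit:
{"method": "apply_moves", "body": {"rows": [[0,-0.002,0,0,0,0],[0,-0.004,0,0,0,0]]}}

```text
clock: 17.52
tcp_pos: [0.4619, 0.1476, 0.0078]
orientation: [-2.196, -2.246, -0.0]
contact_force: [-0.6, -0.5, -0.8]
grip_width: 0.0567
gripper_force: 53.9
```

Emit:
{"method": "apply_moves", "body": {"rows": [[0,-0.002,0,0,0,0],[0,-0.004,0,0,0,0]]}}

```text
clock: 17.77
tcp_pos: [0.4617, 0.1475, 0.0079]
orientation: [2.196, 2.245, 0.002]
contact_force: [3.2, -0.9, -3.1]
grip_width: 0.0564
gripper_force: 53.9
```

Emit:
{"method": "apply_moves", "body": {"rows": [[0,-0.002,0,0,0,0],[0,-0.004,0,0,0,0]]}}

```text
clock: 18.02
tcp_pos: [0.4615, 0.1476, 0.0081]
orientation: [2.196, 2.244, 0.004]
contact_force: [7.0, -0.8, -3.4]
grip_width: 0.0566
gripper_force: 53.9
```

Side pins contacted (7 N). Now toward the end pin.

Emit:
{"method": "apply_moves", "body": {"rows": [[0.006,0,0,0,0,0],[0.012,0,0,0,0,0],[0.018,0,0,0,0,0]]}}

```text
clock: 18.4
tcp_pos: [0.4615, 0.1513, 0.0082]
orientation: [2.196, 2.243, 0.003]
contact_force: [5.8, -2.9, -2.3]
grip_width: 0.0571
gripper_force: 54.0
```

Emit:
{"method": "apply_moves", "body": {"rows": [[0.003,0,0,0,0,0],[0.006,0,0,0,0,0]]}}

```text
clock: 18.65
tcp_pos: [0.4615, 0.1528, 0.0082]
orientation: [2.196, 2.243, 0.003]
contact_force: [5.2, -3.1, -0.9]
grip_width: 0.0566
gripper_force: 54.0
```

Emit:
{"method": "apply_moves", "body": {"rows": [[0.002,0,0,0,0,0],[0.004,0,0,0,0,0]]}}

```text
clock: 18.9
tcp_pos: [0.4615, 0.1538, 0.0082]
orientation: [2.196, 2.243, 0.003]
contact_force: [6.5, -3.5, -1.6]
grip_width: 0.0567
gripper_force: 54.0
```

Emit:
{"method": "apply_moves", "body": {"rows": [[0.002,0,0,0,0,0],[0.004,0,0,0,0,0]]}}

```text
clock: 19.15
tcp_pos: [0.4615, 0.1541, 0.0082]
orientation: [2.196, 2.242, 0.002]
contact_force: [6.0, -6.1, -1.0]
grip_width: 0.0564
gripper_force: 54.0
```

Emit:
{"method": "apply_moves", "body": {"rows": [[0.002,0,0,0,0,0],[0.004,0,0,0,0,0]]}}

```text
clock: 19.4
tcp_pos: [0.4614, 0.1542, 0.0082]
orientation: [2.197, 2.241, 0.001]
contact_force: [6.7, -7.3, -0.7]
grip_width: 0.0565
gripper_force: 54.0
```

Emit:
{"method": "apply_moves", "body": {"rows": [[0.002,0,0,0,0,0],[0.004,0,0,0,0,0]]}}

```text
clock: 19.65
tcp_pos: [0.4614, 0.1543, 0.0081]
orientation: [2.197, 2.24, 0.0]
contact_force: [6.9, -10.8, -1.1]
grip_width: 0.0568
gripper_force: 54.0
```

Emit:
{"method": "apply_moves", "body": {"rows": [[0,0,0.002,0,0,0],[0,0,0.004,0,0,0]]}}

```text
clock: 19.9
tcp_pos: [0.4615, 0.1543, 0.0076]
orientation: [2.198, 2.24, 0.0]
contact_force: [3.1, -10.4, 12.7]
grip_width: 0.0565
gripper_force: 55.2
```

Emit:
{"method": "apply_moves", "body": {"rows": [[0,0,0,0,0,0],[0,0,0,0,0,0],[0,0,0,0,0,0]], "claw": 0.85}}

```text
clock: 20.27
tcp_pos: [0.459, 0.158, 0.0066]
orientation: [-2.195, -2.247, 0.001]
contact_force: [0.1, -0.1, -0.1]
grip_width: 0.0726
gripper_force: 0.0
```

```bash
python3 go.py .4615 .1543 .0076 .02
```

```text
t 20.27 pos [0.459  0.158  0.0066] yaw 0.0234 z [-1.e-03  2.e-04 -1.e+00] F [ 0.1 -0.1 -0.1] w 0.0726
shift [-0.015   0.0095 -0.0038] turn [-0.0007 -0.0002  0.0021]
```

Emit:
{"method": "apply_moves", "body": {"rows": [[-0.01,0.01,0,0,0,0],[-0.01,0.01,-0.06,0,0,0],[-0.01,0.01,-0.2,0,0,0],[-0.01,0.01,-0.42,0,0,0],[-0.01,0.01,-0.6,0,0,0]]}}

```text
clock: 20.9
tcp_pos: [0.4624, 0.1549, 0.1594]
orientation: [2.197, 2.245, 0.002]
contact_force: [0.5, 0.4, -0.1]
grip_width: 0.0725
gripper_force: 0.0
```

Emit:
{"method": "apply_moves", "body": {"rows": [[-0.9,0,0,0,0,0],[-0.9,0,0,0,0,0],[-0.9,0,0,0,0,0],[-0.9,0,0,0,0,0]]}}

```text
clock: 21.4
tcp_pos: [0.4667, -0.0731, 0.1579]
orientation: [2.2, 2.242, 0.002]
contact_force: [0.3, 0.3, 0.0]
grip_width: 0.0726
gripper_force: 0.0
```

```bash
cat > chk.py <<'E'
from fit import *
P=[r.grab_frame('top'),r.grab_frame('side')]; W=np.zeros((400,800,3),np.uint8); s0=[.4622,.1904,.02]
for k,p in enumerate(P):
    for n,c0 in(('plate_top',[.4622,.1904,.03]),('side_pin_a',0),('end_pin',0)):
        for q in r.landmark_of(p,n):
            w=at(p,q['point'],.024)
            if abs(w[1]-.19)<.12: print(n,round(q['conf'],2),w.round(4))
    c=proj(p,[.4622,.1904,.03])[0]
    o=[q for q in r.outline_of(p,'plate_top') if np.hypot(q['rect'][0]+q['rect'][2]/2-c[0],q['rect'][1]+q['rect'][3]/2-c[1])<12]
    if o:
        f=fit([p],[o[0]['pixels'].astype(float)],PL,s0,.024); print(k,'plate',f.x.round(4),round(f.fun,3))
    u=c.astype(int)-28
    W[:,400*k:400*k+400]=cv2.resize(p['pixels'][u[1]:u[1]+56,u[0]:u[0]+56,::-1],(400,400),interpolation=cv2.INTER_CUBIC)
cv2.imwrite('pics/v10.png',W)
E
python3 chk.py
```

```text
plate_top 0.8 [0.4593 0.1966 0.024 ]
side_pin_a 0.64 [0.4468 0.1934 0.024 ]
side_pin_a 0.63 [0.4554 0.1923 0.024 ]
side_pin_a 0.55 [0.4286 0.2324 0.024 ]
end_pin 0.45 [0.4598 0.2673 0.024 ]
0 plate [ 0.4636  0.1893 -0.0076] 0.063
plate_top 0.53 [0.4595 0.1695 0.024 ]
side_pin_a 0.59 [0.4266 0.1689 0.024 ]
1 plate [ 0.4693  0.195  -0.0672] 0.303
```

View pics/v10.png

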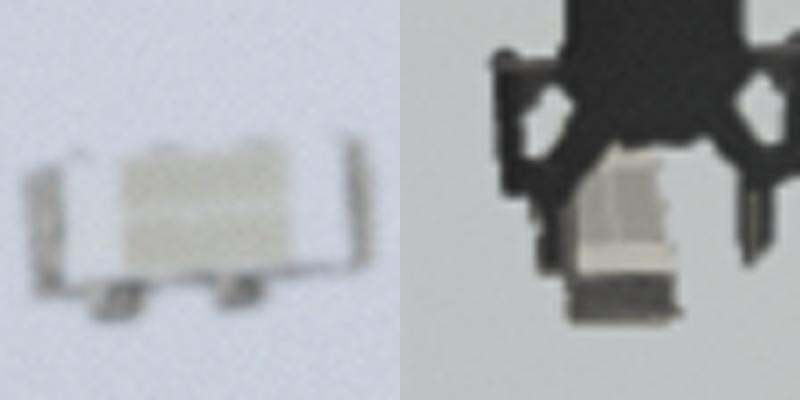

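The plate lies on the stage, in line with the ears (top crop (205,210)). The yaw from the mask is doubtful, white on white, so I'll check it from the beige recess area.

```bash
python3 - <<'E'
from h import *
from scipy.optimize import minimize
p=r.grab_frame('top'); g=p['pixels'].astype(float); d=g[...,2]-g[...,0]
c=proj(p,[.4622,.1904,.03])[0].astype(int)
print(np.round(d[c[1]-8:c[1]+9:2,c[0]-26:c[0]+27:3]).astype(int))
print(np.round(g[c[1]-12:c[1]+13:2,c[0]-26:c[0]+27:3,1]).astype(int))
W=cv2.GaussianBlur(d.astype(np.float32),(3,3),0)
m=(W<np.float32(8)).astype(np.uint8); roi=np.zeros_like(m); roi[c[1]-9:c[1]+10,c[0]-16:c[0]+18]=1; m*=roi
n,l,st,_=cv2.connectedComponentsWithStats(m); k=1+st[1:,4].argmax(); print(st[k])
pts=np.array([at(p,(x,y),.03)[:2] for y,x in np.argwhere(l==k)])
ctr,(a,b),ang=cv2.minAreaRect(pts.astype(np.float32)*1000); print(ctr,a,b,ang)
C=np.cov(pts.T); w,v=np.linalg.eigh(C); print(pts.mean(0),'yaw',np.arctan2(-v[0,1]*np.sign(v[1,1]),abs(v[1,1])))
E
```

```text
[[20 18 20 20 18 19 14 15 15 13 12  9  8 19 17 17  5 17]
 [20 18 15 16 16  5  2  1 -1 -1  0 -2 -2 16 20 18  2 19]
 [17  7  8 17 16  0 -4 -3 -4 -2 -4 -3 -3 15 19 18 -1 16]
 [18  1  6 14 14  2 -4 -4 -7 -4 -5 -5 -2 16 19 17 -1 18]
 [20  1  5 14 14  4  0  0  0  0  3  2  1 16 18 18 -1 18]
 [19  2  5 15 16  6  0  0  0  0 -4 -4 -3 13 19 17  0 17]
 [18  1  6 14 13  1 -4 -2 -3 -3 -5 -5 -2 14 18 20  1 17]
 [18  1  3 13 11  2 -3 -3 -2 -2 -5 -4 -3 12 18 18  3 16]
 [17  4  6 14 16  4 -4  0 -3 -1  1  0  2 13 16 17  7 18]]
[[209 206 209 210 207 208 209 207 210 208 208 208 207 207 208 209 207 209]
 [207 211 207 210 207 204 207 205 206 207 208 202 206 208 209 198 202 208]
 [206 208 205 199 208 205 200 189 200 203 198 185 191 204 208 197 174 208]
 [209 198 197 193 207 192 189 185 186 184 185 187 187 206 208 195 164 207]
 [203 167 174 207 208 183 180 181 181 183 181 183 182 203 209 198 159 201]
 [200 160 177 208 208 188 180 182 179 182 185 185 189 204 208 198 148 204]
 [200 161 169 209 205 191 185 188 189 190 190 189 194 207 208 200 148 202]
 [198 165 162 209 209 195 190 189 188 189 188 187 189 202 206 203 151 203]
 [206 160 158 209 206 191 182 184 185 184 184 183 189 202 207 206 154 201]
 [206 156 168 207 208 190 181 181 182 184 183 183 185 203 207 205 158 205]
 [206 159 179 207 207 192 180 183 182 182 187 186 182 186 192 197 160 202]
 [207 157 155 200 193 181 180 181 165 152 161 144 166 163 181 188 190 207]
 [208 159 150 161 161 125 143 188 190 173 139 117 195 202 205 207 208 207]]
[178 221  25  18 395]
(463.2787780761719, 190.41287231445312) 77.2582015991211 54.64826583862305 85.91494750976562
[0.46098276 0.18976237] yaw -0.048771758612591004
```

The recess yaw reads up to -0.05, against +0.02 for the stage. That is doubtful at this resolution, but it's cheap to seat the plate properly: shut fingers press its far long side between the pins, then its end.

Emit:
{"method": "apply_moves", "body": {"rows": [[0.2,0.1,0,0,0,0],[0.44,0.215,0,0,0,0],[0.67,0.215,0,0,0,0],[0.9,0.215,0,0,0,0],[0.9,0.215,0,0,0,0]], "claw": 0}}

```text
clock: 22.58
tcp_pos: [0.5151, 0.1628, 0.1563]
orientation: [-2.184, -2.256, -0.001]
contact_force: [-0.6, -0.2, -0.5]
grip_width: -0.0001
gripper_force: 0.0
```

```bash
python3 go.py .518 .21 .021 .02
```

```text
t 22.57 pos [0.5151 0.1628 0.1563] yaw 0.0325 z [-6.0e-04  1.4e-03 -1.0e+00] F [-0.6 -0.2 -0.5] w -0.0001
shift [0.1877 0.0179 0.5415] turn [-0.0004 -0.0009  0.008 ]
```

Emit:
{"method": "apply_moves", "body": {"rows": [[0.18,0.018,0.1,0,0,0.005],[0.18,0.018,0.3,0,0,0.005],[0.18,0.018,0.44,0,0,0.005],[0.18,0.018,0.52,0,0,0.005],[0.18,0.018,0.54,0,0,0.005]]}}

```text
clock: 23.2
tcp_pos: [0.5192, 0.2006, 0.0211]
orientation: [-2.206, -2.237, 0.002]
contact_force: [0.4, -0.5, 0.3]
grip_width: -0.0002
gripper_force: 0.0
```

Emit:
{"method": "apply_moves", "body": {"rows": [[0,-0.006,0,0,0,0],[0,-0.012,0,0,0,0],[0,-0.018,0,0,0,0]]}}

```text
clock: 23.58
tcp_pos: [0.5154, 0.2017, 0.0227]
orientation: [2.205, 2.238, 0.003]
contact_force: [0.5, 0.4, -0.4]
grip_width: 0.0005
gripper_force: 0.0
```

Emit:
{"method": "apply_moves", "body": {"rows": [[0,-0.004,0,0,0,0],[0,-0.008,0,0,0,0]]}}

```text
clock: 23.82
tcp_pos: [0.5129, 0.2014, 0.022]
orientation: [2.205, 2.238, 0.001]
contact_force: [0.4, 0.8, -0.5]
grip_width: -0.0003
gripper_force: 0.0
```

Emit:
{"method": "apply_moves", "body": {"rows": [[0,-0.004,0,0,0,0],[0,-0.008,0,0,0,0],[0,-0.012,0,0,0,0]]}}

```text
clock: 24.2
tcp_pos: [0.5099, 0.2012, 0.0217]
orientation: [-2.205, -2.238, 0.0]
contact_force: [-0.6, 0.4, 0.9]
grip_width: -0.0001
gripper_force: 0.0
```

Emit:
{"method": "apply_moves", "body": {"rows": [[0,-0.004,0,0,0,0],[0,-0.008,0,0,0,0]]}}

```text
clock: 24.45
tcp_pos: [0.5079, 0.2012, 0.0218]
orientation: [-2.205, -2.238, 0.0]
contact_force: [0.0, 0.5, 0.3]
grip_width: 0.0001
gripper_force: 0.0
```

Emit:
{"method": "apply_moves", "body": {"rows": [[0,-0.004,0,0,0,0],[0,-0.008,0,0,0,0]]}}

```text
clock: 24.7
tcp_pos: [0.5059, 0.2012, 0.0218]
orientation: [-2.205, -2.238, -0.0]
contact_force: [0.2, 0.0, 0.7]
grip_width: 0.0001
gripper_force: 0.0
```

Emit:
{"method": "apply_moves", "body": {"rows": [[0,-0.004,0,0,0,0],[0,-0.008,0,0,0,0],[0,-0.012,0,0,0,0]]}}

```text
clock: 25.08
tcp_pos: [0.5029, 0.2011, 0.0218]
orientation: [2.205, 2.238, 0.0]
contact_force: [0.1, -0.2, -0.7]
grip_width: 0.0
gripper_force: 0.4
```

Emit:
{"method": "apply_moves", "body": {"rows": [[0,-0.004,0,0,0,0],[0,-0.008,0,0,0,0],[0,-0.01,0,0,0,0]]}}

```text
clock: 25.45
tcp_pos: [0.5022, 0.2013, 0.0223]
orientation: [2.204, 2.236, 0.005]
contact_force: [6.5, 0.7, -0.9]
grip_width: -0.0001
gripper_force: 2.6
```

Emit:
{"method": "apply_moves", "body": {"rows": [[0,-0.003,0,0,0,0],[0,-0.006,0,0,0,0]]}}

```text
clock: 25.7
tcp_pos: [0.502, 0.2015, 0.0227]
orientation: [2.204, 2.235, 0.008]
contact_force: [7.8, -0.3, -1.0]
grip_width: -0.0002
gripper_force: 3.7
```

The press went stiff at once with almost no travel, so the long side was already on both pins. Now the end.

Emit:
{"method": "apply_moves", "body": {"rows": [[0,0.06,0,0,0,0],[0,0.06,-0.15,0,0,0],[-0.2,0,-0.22,0,0,0],[-0.42,-0.14,-0.22,0,0,0],[-0.42,-0.14,-0.22,0,0,0]]}}

```text
clock: 26.32
tcp_pos: [0.4619, 0.0911, 0.0765]
orientation: [-2.21, -2.229, 0.007]
contact_force: [0.7, 0.2, -0.4]
grip_width: 0.0001
gripper_force: 0.0
```

```bash
python3 go.py .463 .1 .022 .02
```

```text
t 26.32 pos [0.4619 0.0911 0.0765] yaw 0.0083 z [-0.0053 -0.0013 -1.    ] F [ 0.7  0.2 -0.4] w 0.0001
shift [0.0357 0.006  0.2178] turn [-0.0034  0.0008 -0.0074]
```

Emit:
{"method": "apply_moves", "body": {"rows": [[0.03,0.004,0.1,0,0,0],[0.03,0.004,0.19,0,0,0],[0.03,0.004,0.218,0,0,0],[0.03,0.004,0.218,0,0,0]]}}

```text
clock: 26.82
tcp_pos: [0.4663, 0.1032, 0.022]
orientation: [-2.205, -2.237, 0.002]
contact_force: [-1.1, 0.1, -0.1]
grip_width: 0.0001
gripper_force: 0.0
```

Emit:
{"method": "apply_moves", "body": {"rows": [[0.006,0,0,0,0,0],[0.012,0,0,0,0,0],[0.018,0,0,0,0,0]]}}

```text
clock: 27.2
tcp_pos: [0.4666, 0.108, 0.0227]
orientation: [2.205, 2.238, 0.001]
contact_force: [0.4, -0.7, 0.9]
grip_width: 0.0001
gripper_force: 0.0
```

Emit:
{"method": "apply_moves", "body": {"rows": [[0.004,0,0,0,0,0],[0.008,0,0,0,0,0],[0.012,0,0,0,0,0]]}}

```text
clock: 27.58
tcp_pos: [0.4662, 0.1106, 0.0223]
orientation: [-2.205, -2.238, 0.0]
contact_force: [0.2, -0.1, 0.2]
grip_width: 0.0003
gripper_force: 0.0
```

Emit:
{"method": "apply_moves", "body": {"rows": [[0.004,0,0,0,0,0],[0.008,0,0,0,0,0],[0.012,0,0,0,0,0]]}}

```text
clock: 27.95
tcp_pos: [0.4662, 0.1136, 0.0223]
orientation: [2.205, 2.238, -0.0]
contact_force: [-0.4, 0.5, -0.3]
grip_width: -0.0002
gripper_force: 0.0
```

Emit:
{"method": "apply_moves", "body": {"rows": [[0.0,-0.015,0,0,0,0],[0.004,-0.015,0,0,0,0]]}}

```text
clock: 28.2
tcp_pos: [0.4619, 0.1141, 0.0222]
orientation: [-2.205, -2.237, 0.001]
contact_force: [-0.4, -4.0, 0.4]
grip_width: 0.0001
gripper_force: 1.6
```

Emit:
{"method": "apply_moves", "body": {"rows": [[0.003,0,0,0,0,0],[0.006,0,0,0,0,0]]}}

```text
clock: 28.45
tcp_pos: [0.4622, 0.1142, 0.0222]
orientation: [2.206, 2.235, -0.003]
contact_force: [1.0, -8.1, 1.9]
grip_width: -0.0001
gripper_force: 3.8
```

Emit:
{"method": "apply_moves", "body": {"rows": [[0.003,0,0,0,0,0],[0.006,0,0,0,0,0]]}}

```text
clock: 28.7
tcp_pos: [0.4622, 0.1144, 0.0222]
orientation: [2.207, 2.233, -0.004]
contact_force: [-0.2, -11.8, 2.0]
grip_width: -0.0001
gripper_force: 5.6
```

Emit:
{"method": "apply_moves", "body": {"rows": [[0.003,0,0,0,0,0],[0.006,0,0,0,0,0]]}}

```text
clock: 28.95
tcp_pos: [0.4622, 0.1146, 0.0222]
orientation: [2.208, 2.231, -0.005]
contact_force: [-0.6, -14.6, 2.4]
grip_width: 0.0003
gripper_force: 7.5
```

Firm at once, with the end at y≈0.125, which puts the centre at 0.190 as the stage fit says. Backing off.

Emit:
{"method": "apply_moves", "body": {"rows": [[-0.08,0,0,0,0,0],[-0.1,0,-0.1,0,0,0],[-0.1,0,-0.3,0,0,0],[-0.5,0,-0.5,0,0,0],[-0.7,0,-0.5,0,0,0]]}}

```text
clock: 29.58
tcp_pos: [0.4659, -0.0225, 0.1414]
orientation: [2.2, 2.241, 0.006]
contact_force: [1.7, -0.3, -0.5]
grip_width: 0.0003
gripper_force: 0.0
```

Emit:
{"method": "apply_moves", "body": {"rows": [[-0.2,0,0,0,0,0],[-0.2,0,0,0,0,0],[-0.2,0,0,0,0,0]]}}

```text
clock: 29.95
tcp_pos: [0.4653, -0.072, 0.1394]
orientation: [-2.205, -2.237, -0.001]
contact_force: [0.2, 0.6, -0.7]
grip_width: -0.0001
gripper_force: 0.0
```

```bash
python3 chk.py; python3 -c "
from bench import r
print(r.get_obs()['contact_force']); print(r.hand_in())"
```

```text
plate_top 0.57 [0.4579 0.1905 0.024 ]
side_pin_a 0.63 [0.4376 0.1829 0.024 ]
side_pin_a 0.58 [0.433  0.2396 0.024 ]
end_pin 0.55 [0.4597 0.252  0.024 ]
0 plate [0.463  0.1897 0.0184] 0.061
plate_top 0.5 [0.4755 0.1785 0.024 ]
side_pin_a 0.58 [0.4274 0.1576 0.024 ]
side_pin_a 0.45 [0.4356 0.2308 0.024 ]
end_pin 0.51 [0.461  0.2776 0.024 ]
1 plate [ 0.4631  0.1902 -0.0603] 0.822
[ 0.46976943 -0.04250878  0.28696536]
the job is handed in; nothing more can be done
None
```

The top plate is on the stage, seated against both side pins and the end pin, and let go; the job is handed in, but no verdict came back. The lower plates stayed in the magazine, as last seen just after the top plate was lifted out.

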